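# Slide a loaded ware board home in the drying rack

## Robot

A 6-joint arm with a two-finger parallel gripper is mounted at the origin on the work surface. World frame = base frame: x ahead of the robot, y to its left, z up, the work surface at z = 0. Lengths are in mm, angles in rad, forces in N, time in s.
With the tool pointing down it reaches from about 350 to 875 mm from the base axis. Payload 4.2 kg.
Tool frame: the origin (TCP) lies midway between the tips of the shut fingers; the grasp point (between the pads) lies 19 mm behind it (r.grip_point_offset is the distance from the TCP to the grasp point, in mm); z points along the fingers, x is the direction in which the jaws open and shut, and the axes are right-handed (so a half turn about z gives the same grasp; the last joint's range is limited). The gripper opens to 85 mm and grips with 20 to 120 N. Pads are 22 mm wide; open, the fingers measure 114 mm over their backs; the gripper's body (76 mm by 85 mm) begins 54 mm behind the grasp point. The pads swing forward as they close: fully open they stand 13 mm farther back than shut.
Start: joints at [-0.906, 0.385, 0.008, 0, -1.194, -0.259], TCP at [246.734, -574.214, 195.012] pointing down, gripper open.
Joint ranges: [-3.14, 3.14], [-1.21, 2.06], [-1.07, 1.41], [-3.16, 2.05], [-2.99, -0.16], [-3.1, 3.1]. Speed limits (rad/s): [2.79, 2.79, 3.14, 3.14, 3.14, 3.14].

## Interface

Orientations are given as a rotation vector (axis times angle).
In Python, from bench import r gives the robot as it stands. The module is installed in compiled form; this text tells all that it offers.
- The arm moves only by the tool servo_tool, never from a script. Its argument "rows" is a list of rows, each a list of 5 numbers: the shift along the tool's x, y, z in cm, then the turn about the tool's z in degrees, then the opening, from -1 (shut) to 1 (fully open). In form: [[x, y, z, turn, claw], ...]. A call has 1 to 10 rows; each row shifts and turns the commanded pose from where the row before left it, along the tool's axes as they then stand; what a row does not reach is not made up. A row lasts 1/10 s, in which the tool goes at most 50 mm and 8.59 degrees, less where a joint would pass 70% of its speed; a pose out of reach is approached as far as the arm can. A call is refused whole if a number of a shift passes 5 or a number of a turn 8.59, either way. A call with a gripper value outside its range is refused whole. The fingers move at their own pace and stop on an object; "force" is the grip in N (left out, the last holds). Time passes only in rows, so rows that do not move let the fingers close. It gives the time, the measured TCP pose, the force and the opening at its end, in the units of the state.
- r.observe(): the state, without advancing time (a new reading comes with each control period).
- r.camera(name): name is "scene" or "top" or "wrist"; returns a dict with "img" (480x640x3 uint8, red, green, blue), "fov_y" (degrees; the focal length in pixels is half the picture's height over the tangent of half this angle, whatever the lens; pixels are square), "cx", "cy" (the principal point, pixels), "pose" (4x4, takes a point from camera to world coordinates); the wrist camera has in their place "mount" (4x4, takes a point from camera to tool coordinates, whose origin is the TCP and whose axes are the tool frame's). Camera axes: x right, y down, z forward; pixel columns grow to the right and rows downward; lengths in mm; the calibration is good to about 2 mm. A picture is of the moment at which its call begins: read the wrist's pose just before it. There is no depth.
- r.hand_in(): hands the job in, once; it reports no verdict.
The state is a dict: "t": time; "q": joint angles; "dq": joint speeds; "tau": joint torques, N m; "position": TCP position; "ee_rot": TCP orientation; "ft_force": force on the tool from outside, world axes, zero at the start; "torque": the same for the moment, N m; "grip_width": finger opening in mm.
Only numpy, scipy, OpenCV 4.12 (cv2) and the standard library are available. Lean on these libraries where they do the work, as an engineer would, in place of code of your own. Each camera call takes 0.05 s, during which the arm holds its last target. There are 200 camera calls.

## Task

Push the ware board that carries the three damp bowls along the two rails of the drying rack, gently, with a fingertip against its trailing edge, until you feel the cleat under its leading end drop into the notches in the rails and the board lies flat; then stop pushing and take the hand away. Do not push it past the notches, ram it once it is caught, lift it, or handle it anywhere but at the trailing edge. Do not touch or tip the damp bowls, and leave everything else on the table where it is.

Things in the scene. Friction and masses are not known exactly. Their poses are not given: they have to be found in the camera images.
- rack: wooden drying rack, fixed, 570 x 212 mm, open on top. Origin on the table under its middle; x is level and points the way the board slides (robot's +y, within 0.4 rad), z up. Two level rails along x: tops at z 110, 26 wide, inner faces y +-68. Guide strips outside them (inner faces y +-94) reach z 133. Between the rails nothing stands above z 65, so a fingertip can travel there behind the board.
- notch (a point): midway between the locating notches, at rail-top height (rack x 190, y 0, z 110 mm); axes as the rack's. Each rail has a square notch with a dark steel floor, 28 mm long (14 each side of this point), 12 deep, upright end walls. The rails run on 81 mm past the notches.
- board: loose plywood board 280 (x) x 180 x 15 mm, 0.5 kg + 0.4 kg bowls, slides at 2 to 8 N, 4 mm side play. Origin: centre of underside; x to its leading end. Cleat under it, 20 long, 8 deep, full width, at x 115, rides on the rail tops (board tilted 0.033 rad) until it drops in the notches: then board flat, 4 mm play, stopped by the notches' far walls. Starts 80 to 185 mm short of home.
- push_edge (a point): middle of the board's trailing edge face (board x = -140 mm, y = 0), half-way up its 15 mm thickness; push here, towards board +x. About 7 mm above the rail tops (z about 0.117). Axes as the board's.
- cleat_left (a point): underside of the cleat near its left end (board x = 115, y = 80, z = -8 mm): level with the rail tops while riding, 8 mm lower when home
- cleat_right (a point): underside of the cleat near its right end (board x = 115, y = -80, z = -8 mm): level with the rail tops while riding, 8 mm lower when home
- bowl_a: damp clay bowl, 84 mm across the rim, 45 high, standing loose on the leading half of the board, left side. Origin at the centre of its foot, z up
- bowl_b: darker damp clay bowl, 82 mm across, 40 high, loose on the leading half of the board, right side. Origin at the centre of its foot
- bowl_c: damp clay bowl, 78 mm across, 48 high, loose near the middle of the board, its rim at least 75 mm ahead of the trailing edge. Origin at the centre of its foot
- glaze_jar: loose jar of green glaze with white lid, 76 mm across, 92 high, on the table; leave. Origin at the centre of its underside
- tin_lid: loose white tin lid, 88 mm across, 11 high, lying on the table; leave. Origin under its centre
- brush: loose glaze brush lying on the table, 180 mm long, 11 thick; leave. Origin under its middle
- rib: loose dark wooden potter's rib, 95 x 48 x 6 mm, lying on the table; leave. Origin under its centre
- kiln_prop: loose cream kiln prop, upright cylinder 38 mm across, 75 high, on the table; leave. Origin under its centre
- test_tile: loose glaze test tile, 50 x 70 x 7 mm, on the table; leave. Origin under its centre

How it is judged (in metres and radians):
At the end, for the whole second after the job is handed in: Both ends of the cleat are down in the notches (at least 5.5 mm below the rail tops, within 8 mm of the notch centre), the board lies flat on the rails (within 0.015 rad) and at rest, and all three bowls stand upright (within 0.1 rad) and still on it (z of each of cleat_left, cleat_right in the frame of notch below -0.0055 m and z of push_edge in the frame of rack below 0.1205 m and angle between the z axis of board and the z axis of rack, either way round below 0.015 rad and x of cleat_left in the frame of notch between -0.008 and 0.008 m and x of cleat_right in the frame of notch between -0.008 and 0.008 m and linear speed of each of board, bowl_a, bowl_b, bowl_c below 0.01 m/s and angle between each of bowl_a, bowl_b, bowl_c's own z axis and vertical below 0.1 rad and z of bowl_a in the frame of board between 0.012 and 0.018 m and z of bowl_b in the frame of board between 0.012 and 0.018 m and z of bowl_c in the frame of board between 0.012 and 0.018 m); the robot touches nothing.
It fails at once if the board is lifted off its rails or pushed past the notches (z of push_edge in the frame of rack above 0.128 m or z of any of cleat_left, cleat_right in the frame of notch above 0.012 m or x of any of cleat_left, cleat_right in the frame of notch above 0.02 m).
It fails at once if the board is handled elsewhere than at its trailing edge (touched while the hand is more than 25 mm ahead of that edge) (contact force between the fingers and board above 0.5 N and x of the grasp point in the frame of board above -0.115 m).
It fails at once if the board is rammed (pushed with more than 45 N) (contact force between the fingers and board above 45 N).
It fails at once if a damp bowl is touched by the robot or tipped over 0.35 rad (contact force between any of the arm, the fingers and bowl_a above 0.3 N or contact force between any of the arm, the fingers and bowl_b above 0.3 N or contact force between any of the arm, the fingers and bowl_c above 0.3 N or angle between any of bowl_a, bowl_b, bowl_c's own z axis and vertical above 0.35 rad).
It fails at once if something else on the table is moved more than 15 mm (distance of any of glaze_jar, tin_lid, brush, rib, kiln_prop, test_tile from where it was at the start of the episode above 0.015 m).
It also fails if it takes over 48 s, if anything falls off the work surface, if the arm or the gripper's body presses on something with over 40 N, if the wrist force passes 120 N, or if a joint passes its speed limit or range.

## Working session

There is one attempt and no reset: what is moved stays moved. The work goes in short steps, Python scripts to look and compute and a tool call to move; the robot and the scene stay as the last step left them, time stands still between calls to the robot, and variables do not carry over. Pictures are saved under pics/ and viewed, about 8 in all and at most 12, crops included, and the job is handed in when it is done.

Besides the shell and the picture viewer there is one more tool, called after "Request:" by a JSON object that holds its "method" and its "body", one argument or row to a line. servo_tool: Moves the arm, as the interface text tells. Its arguments: {"type":"object","properties":{"rows":{"type":"array","items":{"type":"array","items":{"type":"number"}}},"force":{"type":"number"}},"required":["rows"]}

```bash
mkdir -p pics
cat > h.py <<'E'
import numpy as np,cv2
from bench import r
def save(n,f):
    c=r.camera(n); cv2.imwrite(f,c['img'][:,:,::-1]); np.savez(f[:-4],**{k:v for k,v in c.items() if k!='img'}); return c
def ray(f,u,v,z):
    c=np.load(f); fl=240/np.tan(np.radians(c['fov_y'])/2)
    d=np.array([(u-c['cx'])/fl,(v-c['cy'])/fl,1]); P=c['pose']; d=P[:3,:3]@d; o=P[:3,3]
    return o+d*(z-o[2])/d[2]
E
python3 - <<'E'
from h import *
for n in('top','scene'):
    c=save(n,f'pics/{n}0.png'); print(n,c['fov_y'],c['cx'],c['cy'],c['pose'].round(2).tolist())
print(r.observe())
E
```

```text
top 44.45104632686658 312.87080040930863 247.86027925666485 [[-0.0, -0.99, 0.15, 264.07], [-1.0, 0.0, 0.0, 19.55], [-0.0, -0.15, -0.99, 1461.25], [0.0, 0.0, 0.0, 1.0]]
scene 56.13355661735358 323.7856680305828 234.78879084440226 [[0.16, 0.7, -0.7, 1394.02], [0.99, -0.11, 0.11, -133.68], [-0.0, -0.7, -0.71, 1018.45], [0.0, 0.0, 0.0, 1.0]]
{'t': 0.1, 'q': array([-9.06382850e-01,  3.85495782e-01,  6.72579623e-03, -4.14780888e-04,
       -1.19399867e+00, -2.58570249e-01]), 'dq': array([ 0.00024047, -0.00266566,  0.00446799,  0.00099847,  0.00112011,
       -0.00031275]), 'tau': array([-1.75054956e-03, -3.93318629e+01,  1.88927990e+01,  4.19793338e+00,
       -2.56526837e-03,  4.15856960e-06]), 'position': array([ 246.49260758, -573.67979264,  194.00995278]), 'ee_rot': array([-1.72740995e+00, -2.62196163e+00, -1.55928137e-03]), 'ft_force': array([-0.05911052, -0.90356959, -0.36579569]), 'torque': array([ 0.02310991, -0.02158729, -0.02885354]), 'grip_width': 85.18872462531475}
```

View pics/top0.png

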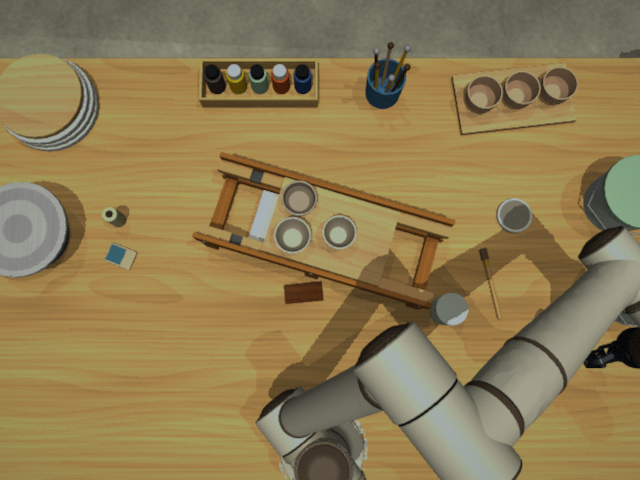

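View pics/scene0.png

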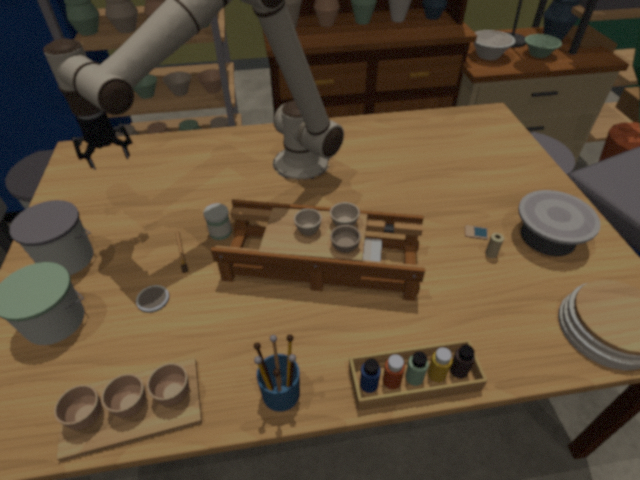

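The top view shows the rack, with dark notches near (257,176) and (236,239). The board's trailing edge runs from about (396,222) to (383,280). Next I'll enlarge that area.

Run:
```python
import cv2
i=cv2.imread('pics/top0.png')[140:320,190:460]
i=cv2.convertScaleAbs(i,alpha=1.5,beta=15)
cv2.imwrite('pics/c.png',cv2.resize(i,(795,530),interpolation=cv2.INTER_CUBIC))
```

```text
(no output)
```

View pics/c.png

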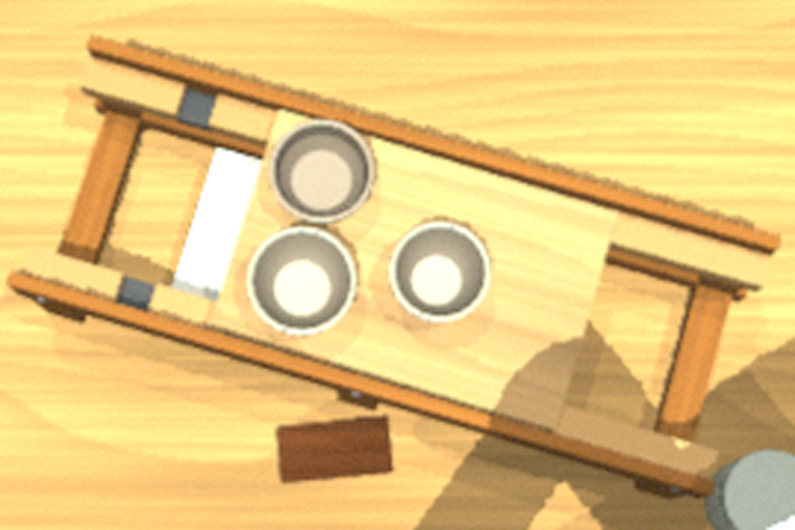

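Run:
```python
from h import *
def p(u,v,z): return ray('pics/top0.npz',190+u/2.944-.3,140+v/2.944-.3,z)[:2]
pts=dict(T1=(617,210,125),T2=(553,430,125),L1=(275,110,133),L2=(212,322,133),n1=(197,107,100),n2=(135,293,100),sU0=(92,40,133),sU1=(777,242,133),sL0=(12,275,133),sL1=(708,490,133),bowlc=(440,270,170),bb=(323,170,170),ba=(302,280,170),jar=(760,490,92))
P={k:p(*v) for k,v in pts.items()}
for k,v in P.items(): print(k,v.round(1))
T=(P['T1']+P['T2'])/2;L=(P['L1']+P['L2'])/2;N=(P['n1']+P['n2'])/2
for d in (L-T,P['sU0']-P['sU1'],P['sL0']-P['sL1']): print(np.linalg.norm(d),np.degrees(np.arctan2(d[1],d[0])))
print(np.linalg.norm(P['T1']-P['T2']),np.linalg.norm(P['n1']-P['n2']),'T',T,'N',N,'travel',np.linalg.norm(N-T)-255, 'axis T->N',np.degrees(np.arctan2(*(N-T)[::-1])))
```

```text
T1 [ 556.8 -179.2]
T2 [ 382.8 -125.7]
L1 [636.1  91. ]
L2 [466.3 138.7]
n1 [647.9 156.1]
n2 [494.8 203.5]
sU0 [693.8 237.3]
sU1 [ 529.3 -302.5]
sL0 [503.5 295.3]
sL1 [ 336.  -242.6]
bowlc [500.5 -37.1]
bb [578.4  51.9]
ba [492.9  67.6]
jar [ 338.2 -291.7]
279.39513588385086 73.05305564259164
564.339012874289 73.05786244101925
563.3859265815906 72.70520544160948
181.9954445528845 160.28610417218601 T [ 469.79105938 -152.4029685 ] N [571.37885688 179.80697799] travel 92.39534991717062 axis T->N 72.99668400530788
```

Everything agrees: length 279, width 182 and axis about 73°. About 92 mm of travel remains. Next I'll work out the approach in tool axes.

```bash
cat >> h.py <<'E'
from scipy.spatial.transform import Rotation as R
a=np.radians(73.0); u=np.array([np.cos(a),np.sin(a),0]); n=np.array([-u[1],u[0],0]); T0=np.array([469.8,-152.4,117])
def st():
    s=r.observe(); M=R.from_rotvec(s['ee_rot']).as_matrix(); return s,M
def to(p):
    s,M=st(); print('t',s['t'],'pos',s['position'].round(1),'shift tool cm',(M.T@(p-s['position'])/10).round(2)); return M
E
python3 - <<'E'
from h import *
M=to(np.array([*(T0-55*u)[:2],200])); print(M.round(3))
s,_=st()
for nm,v in(('x->n',n),('x->-n',-n)):
    c=M.T@v; print(nm,np.degrees(np.arctan2(c[1],c[0])))
E
```

```text
t 0.1 pos [ 246.5 -573.7  194. ] shift tool cm [25.7  33.59 -0.55]
[[-0.395  0.919 -0.001]
 [ 0.919  0.395  0.002]
 [ 0.002 -0.    -1.   ]]
x->n -49.7557197743705
x->-n 130.2442802256295
```

Request:
{"method": "servo_tool", "body": {
  "rows": [
    [0, 0, 0, -8.3, -1],
    [0, 0, 0, -8.3, -1],
    [0, 0, 0, -8.3, -1],
    [0, 0, 0, -8.3, -1],
    [0, 0, 0, -8.3, -1],
    [0, 0, 0, -8.3, -1],
    [-0.7, 3, 0, 0, -1],
    [-0.7, 3, 0, 0, -1],
    [-0.7, 3, 0, 0, -1],
    [-0.7, 3, 0, 0, -1]
  ]
}}

```text
t: 1.1
position: [308.7, -466.3, 194.4]
ee_rot: [-0.464, -3.106, -0.001]
ft_force: [0.4, -0.7, -0.1]
grip_width: 0.2
```

Request:
{"method": "servo_tool", "body": {
  "rows": [
    [-0.7, 3, 0, 0, -1],
    [-0.7, 3, 0, 0, -1],
    [-0.7, 3, 0, 0, -1],
    [-0.7, 3, 0, 0, -1],
    [-0.7, 3, 0, 0, -1],
    [-0.7, 3, 0, 0, -1],
    [-0.7, 3, 0, 0, -1],
    [-0.7, 3, 0, 0, -1],
    [-0.5, 2.5, 0, 0, -1],
    [0, 0, 0, 0, -1]
  ]
}}

```text
t: 2.1
position: [445.0, -229.9, 194.7]
ee_rot: [-0.458, -3.108, -0.001]
ft_force: [-0.9, -0.1, -0.4]
grip_width: 0.2
```

Run:
```python
from h import *
M=to(np.array([*(T0-55*u)[:2],98])); print(M.round(3)); s,_=st(); print(s['ft_force'],s['grip_width'])
save('top','pics/top1.png')
i=cv2.imread('pics/top1.png')[140:320,190:460]
cv2.imwrite('pics/c1.png',cv2.resize(i,(795,530),interpolation=cv2.INTER_CUBIC))
```

```text
t 2.1 pos [ 445.  -229.9  194.7] shift tool cm [-0.12  2.63  9.67]
[[-0.958  0.288 -0.   ]
 [ 0.288  0.958  0.   ]
 [ 0.     0.    -1.   ]]
[-0.91785634 -0.07344808 -0.41139798] 0.22877616676192405
```

View pics/c1.png

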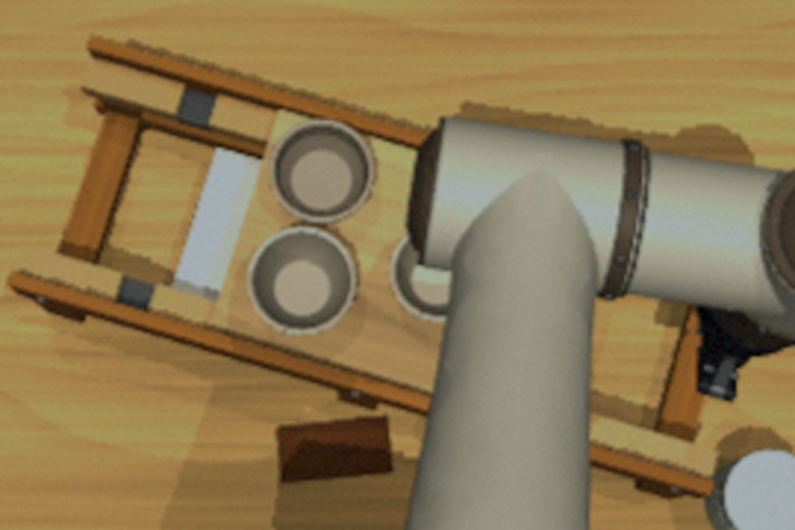

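The view shows the fingers above the rack's trailing end, at crop pixel (720,370), with the board unmoved. Next I move 2.6 cm forward, then go down between the rails.

Request:
{"method": "servo_tool", "body": {
  "rows": [
    [-0.1, 1.3, 0, 0, -1],
    [0, 1.3, 0, 0, -1],
    [0, 0, 0, 0, -1],
    [0, 0, 2, 0, -1],
    [0, 0, 2, 0, -1],
    [0, 0, 2, 0, -1],
    [0, 0, 2, 0, -1],
    [0, 0, 1.7, 0, -1],
    [0, 0, 0, 0, -1],
    [0, 0, 0, 0, -1]
  ]
}}

```text
t: 3.15
position: [452.8, -207.7, 98.3]
ee_rot: [-0.463, -3.107, 0.001]
ft_force: [0.6, 0.6, -0.6]
grip_width: -0.0
```

Run:
```python
from h import *
to(np.array([*(T0-11*u)[:2],98])); s,_=st(); print(s['ft_force'])
save('wrist','pics/w1.png'); save('scene','pics/s1.png')
a=cv2.imread('pics/w1.png'); b=cv2.resize(cv2.imread('pics/s1.png')[170:310,190:440],(640,358))
cv2.imwrite('pics/m1.png',cv2.resize(np.vstack([a[:480],b]),(458,600)))
```

```text
t 3.15 pos [ 452.8 -207.7   98.3] shift tool cm [-0.01  4.68  0.03]
[ 0.64630928  0.58106679 -0.61944285]
```

View pics/m1.png

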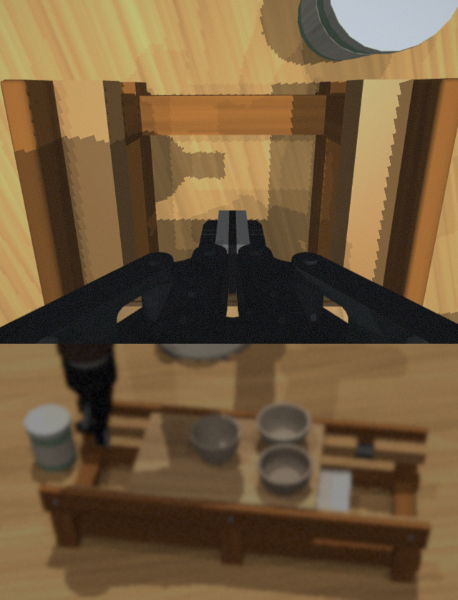

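The fingers sit centred between the rails with free space all round: wrist view (232,230), rails at about 145 and 318. I'll approach now and slow down before contact.

Request:
{"method": "servo_tool", "body": {
  "rows": [
    [0, 1.0, 0, 0, -1],
    [0, 1.0, 0, 0, -1],
    [0, 1.0, 0, 0, -1],
    [0, 0.3, 0, 0, -1],
    [0, 0.3, 0, 0, -1],
    [0, 0.2, 0, 0, -1],
    [0, 0.2, 0, 0, -1],
    [0, 0.2, 0, 0, -1],
    [0, 0.2, 0, 0, -1],
    [0, 0.2, 0, 0, -1]
  ]
}}

```text
t: 4.25
position: [466.1, -163.3, 98.0]
ee_rot: [-0.463, -3.107, 0.0]
ft_force: [-0.3, -0.7, 0.5]
grip_width: -0.3
```

Request:
{"method": "servo_tool", "body": {
  "rows": [
    [0, 0.2, 0, 0, -1],
    [0, 0.2, 0, 0, -1],
    [0, 0.2, 0, 0, -1],
    [0, 0.2, 0, 0, -1],
    [0, 0.2, 0, 0, -1]
  ]
}}

```text
t: 4.75
position: [469.0, -153.6, 98.0]
ee_rot: [0.463, 3.107, 0.0]
ft_force: [-0.5, 0.4, -0.3]
grip_width: 0.1
```

Request:
{"method": "servo_tool", "body": {
  "rows": [
    [0, 0.15, 0, 0, -1],
    [0, 0.15, 0, 0, -1],
    [0, 0.15, 0, 0, -1],
    [0, 0.15, 0, 0, -1]
  ]
}}

```text
t: 5.15
position: [470.8, -147.9, 98.0]
ee_rot: [0.463, 3.107, 0.0]
ft_force: [-0.2, -0.2, -0.5]
grip_width: -0.3
```

Run:
```python
from h import *
s,_=st(); print(s['position'],s['ft_force'])
save('scene','pics/s2.png'); save('top','pics/t2.png')
a=cv2.resize(cv2.imread('pics/s2.png')[170:310,190:440],(640,358),interpolation=cv2.INTER_CUBIC);b=cv2.resize(cv2.imread('pics/t2.png')[140:320,190:460],(640,427))
cv2.imwrite('pics/m2.png',cv2.resize(np.vstack([a,b]),(489,600)))
```

```text
[ 470.75813421 -147.8817679    98.02422866] [-0.22642281 -0.20473903 -0.50582286]
```

View pics/m2.png

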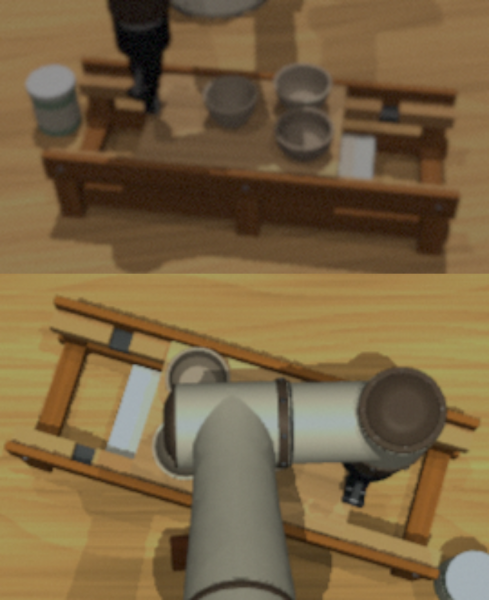

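Run:
```python
from h import *
g=lambda f:cv2.imread(f,0).astype(np.float32)
for a,b,(x0,y0,x1,y1) in(('top1','t2',(278,175,318,195)),('top0','top1',(278,175,318,215)),('scene0','s2',(325,200,365,255)),('scene0','s1',(325,200,365,255)),('scene0','s2',(380,200,425,290)),('scene0','s2',(293,205,322,238))):
    A=g(f'pics/{a}.png')[y0:y1,x0:x1];B=g(f'pics/{b}.png')[y0-12:y1+12,x0-12:x1+12]
    m=cv2.matchTemplate(B,A,cv2.TM_CCOEFF_NORMED);_,v,_,l=cv2.minMaxLoc(m);print(a,b,l[0]-12,l[1]-12,round(v,3))
for z in(117,):
    c=np.load('pics/scene0.npz');fl=240/np.tan(np.radians(c['fov_y'])/2);P=np.linalg.inv(c['pose'])
    for q in(T0,T0+20*u,[470.8,-147.9,98]):
        p=P@np.r_[q,1];print(fl*p[0]/p[2]+c['cx'],fl*p[1]/p[2]+c['cy'])
i=cv2.imread('pics/s2.png')[185:260,225:330]
cv2.imwrite('pics/m3.png',cv2.convertScaleAbs(cv2.resize(i,(798,570),interpolation=cv2.INTER_CUBIC),alpha=1.8,beta=20))
```

```text
top1 t2 0 0 0.979
top0 top1 0 0 0.998
scene0 s2 0 0 0.831
scene0 s1 0 0 0.943
scene0 s2 0 0 0.996
scene0 s2 0 0 0.643
267.2609015488823 231.19354727602956
274.1432158200928 231.86068419408278
269.463926923662 235.94984723671814
```

View pics/m3.png

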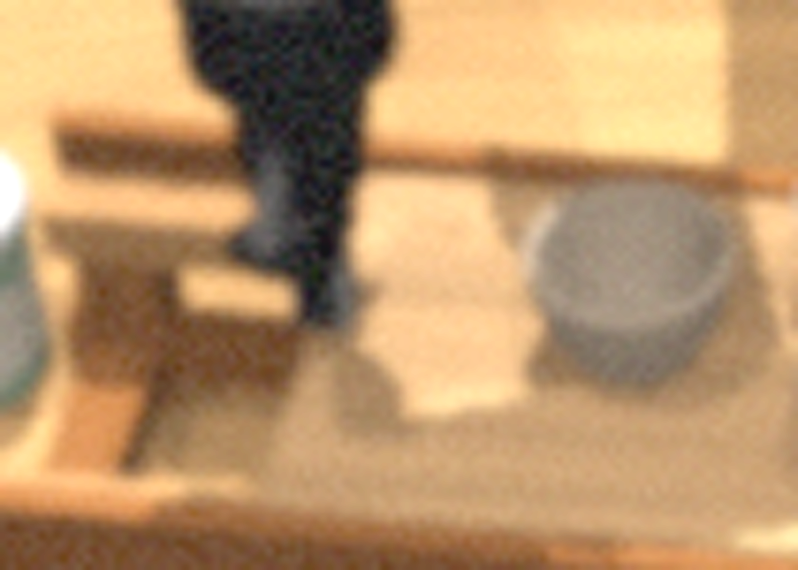

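Nothing has moved yet. In the enlarged scene picture the fingertips are close to the board's trailing edge, at crop (340,310), but I can't tell which side of it they are on. The wrist camera should show the edge directly, so I'll overlay the measured geometry on its picture.

Run:
```python
from h import *
s,M=st(); c=r.camera('wrist'); W=np.eye(4);W[:3,:3]=M;W[:3,3]=s['position'];W=W@c['mount']
fl=240/np.tan(np.radians(c['fov_y'])/2);P=np.linalg.inv(W)
def pj(q):
    p=P@np.r_[q,1];return (fl*p[0]/p[2]+c['cx'],fl*p[1]/p[2]+c['cy'])
print('cam at',W[:3,3],'look',W[:3,2]); i=c['img'][:,:,::-1].copy()
for z,col in((125,(0,0,255)),(110,(255,0,0))):
    a,b=[np.round(pj(np.r_[(T0+k*n)[:2],z])).astype(int).tolist() for k in(-60,60)]; print(a,b); cv2.line(i,a,b,col,1)
t=np.round(pj(s['position'])).astype(int).tolist();print('tcp',t);cv2.circle(i,t,4,(0,255,0),1)
cv2.imwrite('pics/w2.png',i)
```

```text
cam at [ 450.59875127 -213.05410284  276.11850014] look [ 0.0786927   0.2592146  -0.96260857]
[164, 295] [481, 295]
[177, 280] [468, 281]
tcp [324, 281]
```

View pics/w2.png

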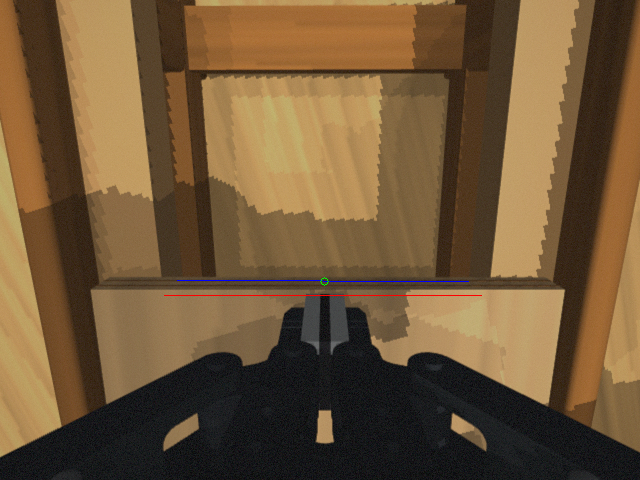

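The wrist view shows the board's whole trailing edge face (rows 278–290) unhidden, with the fingertips (324,293) drawn over the board top. The tips are therefore above the board, higher than the reading of z 98 suggests. I'll back off, go lower (nothing stands above z 65 there) and check.

Request:
{"method": "servo_tool", "body": {
  "rows": [
    [0, -0.5, 0, 0, -1],
    [0, -1, 0, 0, -1],
    [0, -1.5, 0, 0, -1],
    [0, -1.5, 0, 0, -1],
    [0, 0, 0, 0, -1],
    [0, 0, 0, 0, -1]
  ]
}}

```text
t: 5.9
position: [457.3, -191.6, 98.0]
ee_rot: [-0.465, -3.107, -0.0]
ft_force: [-0.1, 0.3, -0.3]
grip_width: -0.2
```

Run:
```python
from h import *
s,M=st(); print(s['position'],s['ft_force'])
c=save('scene','pics/s3.png');fl=240/np.tan(np.radians(c['fov_y'])/2);P=np.linalg.inv(c['pose'])
i=c['img'][185:260,225:330,::-1];k=7.6
i=cv2.convertScaleAbs(cv2.resize(i,(798,570),interpolation=cv2.INTER_CUBIC),alpha=2.2,beta=25)
def pj(q):
    p=P@np.r_[q,1];return [int((fl*p[0]/p[2]+c['cx']-225)*k),int((fl*p[1]/p[2]+c['cy']-185)*k)]
for dz,col in((0,(0,255,0)),(19,(255,0,0)),(40,(0,0,255)),(73,(255,0,255))): q=s['position']+[0,0,dz]; print(pj(q)); cv2.circle(i,pj(q),5,col,2)
cv2.line(i,pj(T0-80*n+[0,0,8]),pj(T0+80*n+[0,0,8]),(255,255,0),1)
cv2.imwrite('pics/m4.png',i)
```

```text
[ 457.32102276 -191.62741081   97.98149816] [-0.12785937  0.31992298 -0.27161592]
[220, 375]
[214, 339]
[207, 299]
[197, 234]
```

View pics/m4.png

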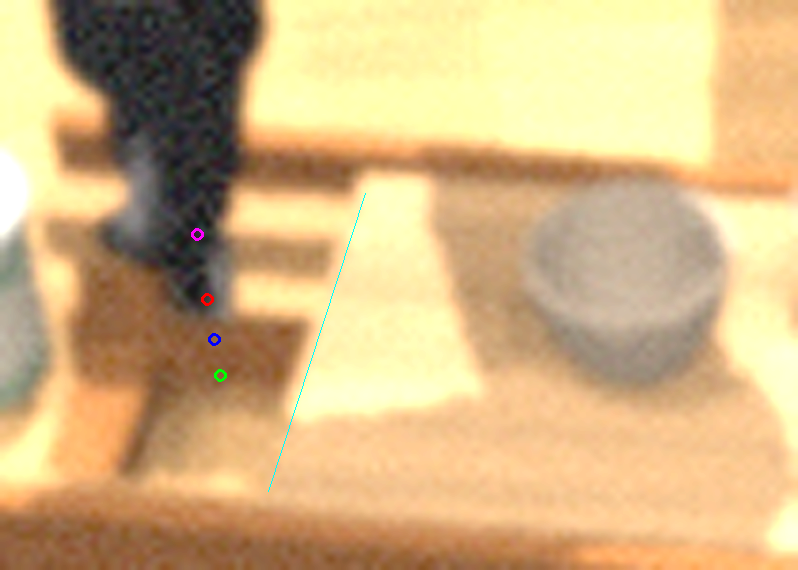

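The scene view agrees. The visible tip at (210,315) sits about 30 mm above the reported TCP projection (220,375), so it is really at about z 128. I'll lower by 28 mm, to a reported z of 70.

Request:
{"method": "servo_tool", "body": {
  "rows": [
    [0, 0, 0.7, 0, -1],
    [0, 0, 0.7, 0, -1],
    [0, 0, 0.7, 0, -1],
    [0, 0, 0.7, 0, -1],
    [0, 0, 0, 0, -1],
    [0, 0.5, 0, 0, -1],
    [0, 0.5, 0, 0, -1],
    [0, 0.5, 0, 0, -1],
    [0, 0, 0, 0, -1],
    [0, 0, 0, 0, -1]
  ]
}}

```text
t: 6.95
position: [462.2, -176.4, 70.2]
ee_rot: [0.462, 3.107, 0.0]
ft_force: [-0.2, -0.6, 0.1]
grip_width: 0.2
```

Run:
```python
from h import *
s,M=st(); print(s['position'],s['ft_force']); to(T0)
save('wrist','pics/w3.png')
a=cv2.imread('pics/w3.png'); cv2.imwrite('pics/w3v.png',a)
```

```text
[ 462.19384711 -176.44504566   70.2199599 ] [-0.17980114 -0.55358252  0.05506961]
t 6.95 pos [ 462.2 -176.4   70.2] shift tool cm [-0.03  2.52 -4.68]
```

View pics/w3v.png

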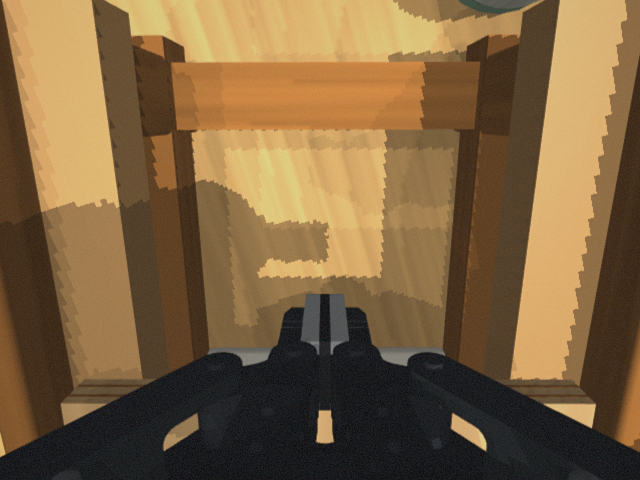

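The fingers are now clear behind the trailing edge (edge face at rows 380–402, tips at row 295). I'll advance gently to contact.

Request:
{"method": "servo_tool", "body": {
  "rows": [
    [0, 0.2, 0, 0, -1],
    [0, 0.2, 0, 0, -1],
    [0, 0.2, 0, 0, -1],
    [0, 0.15, 0, 0, -1],
    [0, 0.15, 0, 0, -1],
    [0, 0.15, 0, 0, -1]
  ]
}}

```text
t: 7.6
position: [465.1, -166.5, 70.0]
ee_rot: [-0.463, -3.107, -0.0]
ft_force: [-0.3, -0.2, -0.2]
grip_width: -0.0
```

Request:
{"method": "servo_tool", "body": {
  "rows": [
    [0, 0.15, 0, 0, -1],
    [0, 0.15, 0, 0, -1],
    [0, 0.15, 0, 0, -1],
    [0, 0.15, 0, 0, -1]
  ]
}}

```text
t: 8.0
position: [466.2, -161.4, 70.0]
ee_rot: [-0.463, -3.106, 0.001]
ft_force: [-2.6, -5.1, 1.1]
grip_width: 0.1
```

Request:
{"method": "servo_tool", "body": {
  "rows": [
    [0, 0.15, 0, 0, -1],
    [0, 0.15, 0, 0, -1],
    [0, 0.15, 0, 0, -1],
    [0, 0.15, 0, 0, -1]
  ]
}}

```text
t: 8.4
position: [468.4, -155.1, 70.0]
ee_rot: [-0.463, -3.107, 0.0]
ft_force: [-1.6, -5.1, -0.3]
grip_width: 0.0
```

Contact came at y≈-162, as predicted, and the board is sliding at about 5.5 N. Home should be at y≈-75.

Request:
{"method": "servo_tool", "body": {
  "rows": [
    [0, 0.2, 0, 0, -1],
    [0, 0.2, 0, 0, -1],
    [0, 0.2, 0, 0, -1],
    [0, 0.2, 0, 0, -1],
    [0, 0.2, 0, 0, -1],
    [0, 0.2, 0, 0, -1],
    [0, 0.2, 0, 0, -1],
    [0, 0.2, 0, 0, -1],
    [0, 0.2, 0, 0, -1],
    [0, 0.2, 0, 0, -1]
  ]
}}

```text
t: 9.4
position: [474.4, -135.9, 70.0]
ee_rot: [-0.463, -3.107, -0.0]
ft_force: [-1.2, -4.5, 0.4]
grip_width: -0.1
```

Request:
{"method": "servo_tool", "body": {
  "rows": [
    [0, 0.2, 0, 0, -1],
    [0, 0.2, 0, 0, -1],
    [0, 0.2, 0, 0, -1],
    [0, 0.2, 0, 0, -1],
    [0, 0.2, 0, 0, -1],
    [0, 0.2, 0, 0, -1],
    [0, 0.2, 0, 0, -1],
    [0, 0.2, 0, 0, -1],
    [0, 0.2, 0, 0, -1],
    [0, 0.2, 0, 0, -1]
  ]
}}

```text
t: 10.4
position: [480.2, -116.7, 70.0]
ee_rot: [-0.463, -3.107, 0.0]
ft_force: [-0.7, -5.1, 0.8]
grip_width: -0.1
```

Request:
{"method": "servo_tool", "body": {
  "rows": [
    [0, 0.2, 0, 0, -1],
    [0, 0.2, 0, 0, -1],
    [0, 0.2, 0, 0, -1],
    [0, 0.2, 0, 0, -1],
    [0, 0.2, 0, 0, -1],
    [0, 0.2, 0, 0, -1],
    [0, 0.2, 0, 0, -1],
    [0, 0.15, 0, 0, -1],
    [0, 0.1, 0, 0, -1],
    [0, 0.1, 0, 0, -1]
  ]
}}

```text
t: 11.4
position: [485.3, -100.1, 70.0]
ee_rot: [-0.463, -3.107, 0.0]
ft_force: [-1.2, -3.9, 0.3]
grip_width: -0.2
```

Request:
{"method": "servo_tool", "body": {
  "rows": [
    [0, 0.1, 0, 0, -1],
    [0, 0.1, 0, 0, -1],
    [0, 0.1, 0, 0, -1],
    [0, 0.1, 0, 0, -1],
    [0, 0.1, 0, 0, -1],
    [0, 0.1, 0, 0, -1],
    [0, 0.1, 0, 0, -1],
    [0, 0.1, 0, 0, -1],
    [0, 0.1, 0, 0, -1],
    [0, 0.1, 0, 0, -1]
  ]
}}

```text
t: 12.4
position: [488.2, -90.5, 70.0]
ee_rot: [-0.463, -3.107, -0.0]
ft_force: [-1.7, -5.6, 0.7]
grip_width: 0.4
```

Request:
{"method": "servo_tool", "body": {
  "rows": [
    [0, 0.1, 0, 0, -1],
    [0, 0.1, 0, 0, -1],
    [0, 0.1, 0, 0, -1],
    [0, 0.1, 0, 0, -1],
    [0, 0.1, 0, 0, -1]
  ]
}}

```text
t: 12.9
position: [489.7, -85.7, 70.0]
ee_rot: [0.463, 3.107, 0.0]
ft_force: [-0.5, -3.6, 0.9]
grip_width: -0.1
```

Request:
{"method": "servo_tool", "body": {
  "rows": [
    [0, 0.1, 0, 0, -1],
    [0, 0.1, 0, 0, -1],
    [0, 0.1, 0, 0, -1],
    [0, 0.1, 0, 0, -1]
  ]
}}

```text
t: 13.3
position: [490.8, -81.9, 70.0]
ee_rot: [-0.463, -3.107, 0.0]
ft_force: [-2.0, -3.9, -0.1]
grip_width: 0.1
```

Request:
{"method": "servo_tool", "body": {
  "rows": [
    [0, 0.1, 0, 0, -1],
    [0, 0.1, 0, 0, -1],
    [0, 0.1, 0, 0, -1]
  ]
}}

```text
t: 13.6
position: [491.8, -79.1, 70.1]
ee_rot: [-0.463, -3.107, 0.0]
ft_force: [-1.2, -4.6, -0.4]
grip_width: -0.1
```

Request:
{"method": "servo_tool", "body": {
  "rows": [
    [0, 0.1, 0, 0, -1],
    [0, 0.1, 0, 0, -1]
  ]
}}

```text
t: 13.8
position: [492.2, -77.2, 70.1]
ee_rot: [-0.463, -3.107, 0.0]
ft_force: [-1.6, -5.2, -0.4]
grip_width: 0.1
```

Request:
{"method": "servo_tool", "body": {
  "rows": [
    [0, 0.1, 0, 0, -1],
    [0, 0.1, 0, 0, -1]
  ]
}}

```text
t: 14.0
position: [492.8, -75.3, 70.0]
ee_rot: [-0.463, -3.107, 0.0]
ft_force: [-1.7, -5.2, -0.1]
grip_width: 0.1
```

Request:
{"method": "servo_tool", "body": {
  "rows": [
    [0, 0.1, 0, 0, -1],
    [0, 0.1, 0, 0, -1]
  ]
}}

```text
t: 14.2
position: [493.4, -73.4, 70.0]
ee_rot: [-0.463, -3.107, 0.0]
ft_force: [-0.7, -5.5, 1.5]
grip_width: -0.3
```

Request:
{"method": "servo_tool", "body": {
  "rows": [
    [0, 0.1, 0, 0, -1],
    [0, 0.1, 0, 0, -1]
  ]
}}

```text
t: 14.4
position: [493.5, -72.7, 70.1]
ee_rot: [-0.462, -3.106, 0.004]
ft_force: [-1.3, -13.9, -0.2]
grip_width: -0.1
```

Request:
{"method": "servo_tool", "body": {
  "rows": [
    [0, 0.1, 0, 0, -1],
    [0, 0, 0, 0, -1]
  ]
}}

```text
t: 14.6
position: [493.5, -72.7, 70.1]
ee_rot: [-0.462, -3.106, 0.006]
ft_force: [-1.3, -14.6, 0.8]
grip_width: 0.2
```

The arm stopped at y=-72.7 and the force rose to about 14 N, so the cleat is caught against the far walls. I'll back straight off and raise the hand behind the board.

Request:
{"method": "servo_tool", "body": {
  "rows": [
    [0, -0.2, 0, 0, -1],
    [0, -0.4, 0, 0, -1],
    [0, -0.8, 0, 0, -1],
    [0, -1, 0, 0, -1],
    [0, -1, 0, 0, -1],
    [0, -1, 0, 0, -1],
    [0, -1, 0, 0, -1],
    [0, -1, 0, 0, -1],
    [0, 0, 0, 0, -1],
    [0, 0, 0, 0, -1]
  ]
}}

```text
t: 15.6
position: [475.6, -132.1, 70.0]
ee_rot: [0.464, 3.107, 0.0]
ft_force: [0.3, -0.4, 0.5]
grip_width: 0.3
```

Request:
{"method": "servo_tool", "body": {
  "rows": [
    [0, 0, -1.5, 0, -1],
    [0, 0, -2, 0, -1],
    [0, 0, -2, 0, -1],
    [0, 0, -2, 0, -1],
    [0, 0, -2, 0, -1],
    [0, 0, -2, 0, -1],
    [0, -2.5, -1, 0, -1],
    [0, -3, 0, 0, -1],
    [0, -3, 0, 0, -1],
    [0, -3, 0, 0, -1]
  ]
}}

```text
t: 16.6
position: [442.0, -242.3, 195.2]
ee_rot: [0.461, 3.107, 0.0]
ft_force: [0.0, 0.5, 1.1]
grip_width: 0.2
```

Request:
{"method": "servo_tool", "body": {
  "rows": [
    [0, -3, 0, 0, -1],
    [0, -3, 0, 0, -1],
    [0, -3, 0, 0, -1],
    [0, -3, 0, 0, -1],
    [0, -3, 0, 0, -1],
    [0, -2, 0, 0, -1],
    [0, 0, 0, 0, -1],
    [0, 0, 0, 0, -1]
  ]
}}

```text
t: 17.4
position: [392.5, -404.1, 194.6]
ee_rot: [-0.464, -3.107, -0.001]
ft_force: [0.4, 0.5, -0.2]
grip_width: 0.3
```

Run:
```python
from h import *
s,_=st(); print(s['t'],s['position'],s['ft_force'])
save('top','pics/t4.png'); save('scene','pics/s4.png')
a=cv2.resize(cv2.imread('pics/t4.png')[140:320,190:460],(660,440),interpolation=cv2.INTER_CUBIC);b=cv2.resize(cv2.imread('pics/s4.png')[180:310,200:440],(660,358),interpolation=cv2.INTER_CUBIC)
cv2.imwrite('pics/m5.png',cv2.convertScaleAbs(cv2.resize(np.vstack([a,b]),(496,600)),alpha=1.4,beta=10))
```

```text
17.4 [ 392.53374993 -404.12166405  194.64199358] [ 0.40960634  0.46864066 -0.21047197]
```

View pics/m5.png

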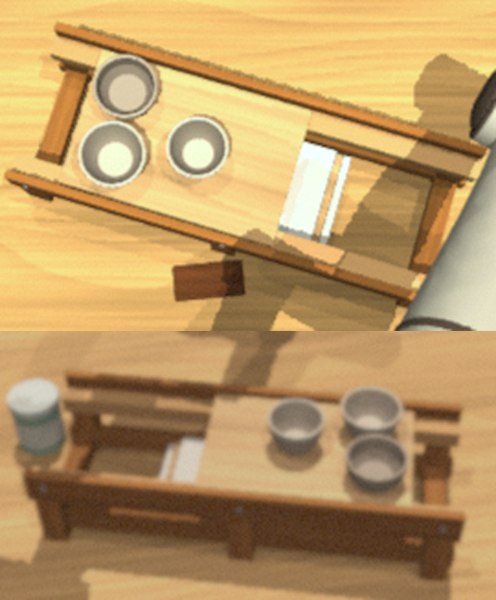

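Run:
```python
from h import *
k=270/496; N=np.array([571.4,179.8])
def p(x,y,z): return ray('pics/t4.npz',190+x*k,140+y*180/330.7,z)[:2]
T=(p(310,116,125)+p(277,233,125))/2; print('trailing mid',T,'to notch along u (255 = home)',(N-T)@u[:2])
# bowl shift in the top view, old vs new
g=lambda f:cv2.imread(f,0)
for n_,(x,y) in dict(b=(300,198),a=(292,235),c=(339,232)).items():
    A=g('pics/top0.png')[y-18:y+18,x-20:x+20];B=g('pics/t4.png')
    m=cv2.matchTemplate(B[y-60:y+60,x-90:x+60],A,5);_,v,_,l=cv2.minMaxLoc(m);X,Y=x-90+l[0]+20,y-60+l[1]+18
    d=ray('pics/t4.npz',X,Y,165)-ray('pics/top0.npz',x,y,165);print(n_,round(v,2),'along',d@u,'side',d@n)
```

```text
trailing mid [500.96600277 -63.7233112 ] to notch along u (255 = home) 253.47540853112028
b 0.89 along 96.57303576249575 side 2.682671149062205
a 0.89 along 96.3098895517418 side 0.7395243297134914
c 0.91 along 98.19984791212683 side 1.2734744580707238
```

```bash
python3 -c "
from bench import r
print(r.hand_in())"
```

```text
the job is handed in; nothing more can be done
None
```

I pushed the board about 95 mm by its trailing edge until it stopped firmly against the notches. I then backed the hand away and handed the job in at about 17.4 s. The hand-in gave no verdict.

**Push:** The board slid at about 4–6 N. It stopped at y = -72.7 with the force rising to about 15 N, which I took as the cleat caught against the far walls. I stopped pushing there, backed straight off, raised the hand behind the board and moved clear.

**Last checks:**
- **Board position:** the trailing edge measured 253.5 mm short of the notch centre. That fits home, which is 255 mm with the cleat centred and 251 mm against the far walls.
- **Bowls:** all three look upright, and each moved 96–98 mm with the board.
- **Surroundings:** the jar and rib looked unmoved in the last picture. The other loose items were outside that crop, but the arm never went near them.
- **Wrist force:** about zero at the end.

**Not measured directly:** I took the 8 mm drop of the cleat and the board lying flat from the sudden firm stop at the expected place.

**Disagreement found:** the shut fingertips appeared about 30 mm higher in the cameras than the reported TCP height. My first approach, at a reported z of 98, therefore passed just above the trailing end of the board without touching it. The forces stayed near zero and nothing moved. I backed off, went down to a reported z of 70 and pushed from there.

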